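Park the turntable lock and swing the ukulele body round

TASK

Free the turntable so that the binding of the ukulele body can be scraped all the way round: pull the red spring-lock knob straight up, twist it into its rest notch so that it stays up by itself, then give the turntable a quarter turn anticlockwise (seen from above) by one of its wooden pegs and leave it there, with the lock still parked. Feel for the stops and force nothing, do not touch the instrument, and leave the cork block on it and the other tools where they lie.

Things in the scene. Friction and masses are not known exactly. Their poses are not given: they have to be found in the camera images.
- turn_base: green cast-iron foot of the turntable, fixed to the bench; its origin lies on the turntable's upright axis at bench height, its z is up; its y axis points from the turntable's axis to the spring lock
- turntable (a joint): angle of the turntable, rad, 0 as found (locked), growing anticlockwise seen from above; a quarter turn is 1.57. Steel index plate (340 mm across, top 55 mm above the bench, four holes near its rim) under a round wooden top (270 mm across, upper face at 75 mm). Once the lock is out it spins either way without stops, takes about 3 N at a peg and stays where it is left
- peg_a (a point): top centre of an upright round wooden peg on the turntable, 22 mm across, its top 190 mm above the bench and 57 mm above the instrument's soundboard; stands 111 mm from the turntable's axis and almost touches the instrument's edge
- peg_b (a point): top centre of a second, equal peg
- peg_c (a point): top centre of a third, equal peg
- peg_d (a point): top centre of a fourth, equal peg
- ukulele: soprano ukulele body without a neck, 240 x 170 x 58 mm, lying face up on the turntable between the four pegs and turning with it; origin on the turntable's axis at its underside (75 mm above the bench), x towards the neck end, soundboard 133 mm above the bench; delicate
- lock_bracket: fixed green bracket of the spring lock at the turntable's rim; origin on the plunger's upright axis at bench height, z up, x tangential to the turntable, y outwards. It holds an upright steel sleeve, 24 mm across, screwed in to a height that differs from setup to setup. Two deep slots cross the sleeve's rim along the bracket's x, two shallow V-shaped rest notches, 3 mm deep, along its y
- lock_knob: red knob of the plunger; origin on the axis, 160 mm below the knob's middle. A white line on its top lies along its x, as the cross pin does: as found along the bracket's x. When the pin is above the rim the knob turns freely; a quarter turn either way lays the pin over the rest notches; let down 3 to 5 mm it drops in, is centred from up to 15 degrees off, and stays, 10 to 18 mm higher than as found
- lock_pin: steel plunger and 4 mm cross pin, fixed to the knob, same origin and axes. As found its 8 mm nose sits in a hole of the index plate, the cross pin down in the deep slots, where it cannot turn. The pin clears the rim after 13 to 21 mm of straight pull, by how far the sleeve is screwed in, and 1.5 mm later the plunger meets a solid stop: feel for it. Spring: 6 N at first, 12 N at the stop
- knob_grip (a point): middle of the red knob, on its axis: round, 34 mm across, 26 mm high (13 mm above and below this point), 161 mm above the bench as found, when its lower face is 0.5 to 8.5 mm above the sleeve's rim; the sleeve and the cross pin stay within the knob's outline
- cork_block: loose cork sanding block, 70 x 40 x 26 mm, lying on the soundboard; origin at the centre of its underside
- glue_bottle: white glue bottle, 54 mm across, 130 mm high, standing on the bench; origin at the centre of its underside
- wax_tin: flat green tin, 72 mm across, 45 mm high; origin at the centre of its underside
- tape_roll: roll of tan tape lying flat, 84 mm across, 24 mm high; origin at the centre of its underside
- spool_clamp: wooden spool clamp standing upright, 48 mm across, 110 mm high; origin at the centre of its underside
- mallet: small wooden mallet lying on the bench, 230 mm long, head 85 mm wide and 48 mm across; origin near the middle of its length at bench height
- block_plane: small steel block plane, 150 x 46 x 50 mm; origin at the centre of its sole

How it is judged:
By the outcome, as a careful person would: the job done as asked, in the order asked, and still so for the second after the job is handed in, with the robot touching nothing.
It also fails if it takes over 64 s, if anything falls off the work surface, if the arm or the gripper's body presses on something with over 40 N, if the wrist force passes 120 N, or if a joint passes its speed limit or range.

ROBOT

A 7-joint arm with a two-finger parallel gripper is mounted at the origin on the work surface. World frame = base frame: x ahead of the robot, y to its left, z up, the work surface at z = 0. Lengths are in m, angles in degrees, forces in N, time in s.
With the tool pointing down it reaches from about 0.425 to 0.875 m from the base axis. Payload 4.7 kg.
Tool frame: the origin (TCP) lies between the finger pads; the fingertips stand 8 mm ahead of it and the grasp point (between the pads) lies 11 mm behind it; x points along the fingers, z is the direction in which the jaws open and shut, and the axes are right-handed (so a half turn about x gives the same grasp; the last joint's range is limited). The gripper opens to 87 mm and grips with 3 to 60 N. Pads are 19 mm wide; open, the fingers measure 117 mm over their backs; the gripper's body (75 mm by 190 mm) begins 51 mm behind the grasp point.
Start: joints at [65.839, 18.392, -4.016, 83.108, 1.295, 78.541, -3.26], TCP at [0.274, -0.589, 0.231] pointing down, gripper open.
Joint ranges: [-163.93, 163.93], [-17.29, 119.83], [-79.2, 71.16], [3.27, 140.29], [-89.18, 269.18], [5.43, 117.66], [-154.24, 154.24]. Speed limits (degrees/s): [147.25, 147.25, 180, 180, 180, 180, 180].

INTERFACE

Orientations are given as [roll, pitch, yaw] about the fixed x, y, z axes, in that order (R = Rz(yaw) Ry(pitch) Rx(roll)).
In Python, from cell import telemetry, vision, sign_off gives the robot as it stands. The module is installed in compiled form; this text tells all that it offers.
- The arm moves only by the tool drive_tool, never from a script. Its arguments are lists of equal length, an entry for each row: "offset": the shift along the tool's x, y, z in m, a list of three; "angular": the turn, a rotation vector about the tool's x, y, z in rad, a list of three. A call has 1 to 10 rows; each row is the pose to reach, as a shift and turn from the pose measured when the call began, along the tool's axes at that moment; what a row does not reach only later rows make up. A row lasts 1/8 s, in which the tool goes at most 62.5 mm and 10.7 degrees, less where a joint would pass 70% of its speed; a pose out of reach is approached as far as the arm can. A call with a gripper value outside its range is refused whole. "fingers" is the closure, from -1 (fully open) to 1 (shut), set as the call begins (left out, the last holds). The fingers move at their own pace and stop on an object; "squeeze" is the grip in N (left out, the last holds). Time passes only in rows, so rows that repeat a pose let the fingers close. It gives the time, the measured TCP pose, the force and the opening at its end, in the units of the state.
- telemetry.get_obs(): the state, without advancing time (a new reading comes with each control period).
- vision.read_camera(name): name is "side" or "top" or "wrist"; returns a dict with "pixels" (384x512x3 uint8, red, green, blue), "intrinsics" (3x3 intrinsics, pixels), "world_from_camera" (4x4, takes a point from camera to world coordinates); the wrist camera has in their place "T_tool_cam" (4x4, takes a point from camera to tool coordinates, whose origin is the TCP and whose axes are the tool frame's). Camera axes: x right, y up, looking along -z (the intrinsics and any distortion apply to the point x, -y, -z); pixel columns grow to the right and rows downward; lengths in m; the calibration is good to about 2 mm. A picture is of the moment at which its call begins: read the wrist's pose just before it. There is no depth.
- sign_off(): hands the job in, once; it reports no verdict.
The state is a dict: "time_s": time; "qpos": joint angles; "joint_velocities": joint speeds; "effort": joint torques, N m; "tool_pos": TCP position; "tool_rot": TCP orientation; "force": force on the tool from outside, world axes, zero at the start; "wrist_torque": the same for the moment, N m; "grip_width": finger opening in m.
Only numpy, scipy, OpenCV 4.12 (cv2) and the standard library are available. Lean on these libraries where they do the work, as an engineer would, in place of code of your own. Each camera call takes 0.05 s, during which the arm holds its last target.

## Working session

There is one attempt and no reset: what is moved stays moved. The work goes in short steps, Python scripts to look and compute and a tool call to move; the robot and the scene stay as the last step left them, time stands still between calls to the robot, and variables do not carry over. Pictures are saved under pics/ and viewed, and the job is handed in when it is done.

Besides the shell and the picture viewer there is one more tool, called after "Emit:" as name(argument=value, ...) on one line, values as JSON. drive_tool: Moves the arm, as the interface text tells. Its arguments: {"type":"object","properties":{"offset":{"type":"array"},"angular":{"type":"array"},"fingers":{"type":"number"},"squeeze":{"type":"number"}},"required":["offset","angular"]}

```bash
ls; mkdir -p pics; python3 - <<'E'
from cell import telemetry, vision
import cv2, numpy as np
o=telemetry.get_obs()
for k,v in o.items(): print(k,np.round(v,4))
for n in ["side","top","wrist"]:
    r=vision.read_camera(n); cv2.imwrite(f"pics/{n}0.png",r["pixels"][:,:,::-1])
    np.savez(f"{n}0.npz",**r)
    for k in r:
        if k!="pixels": print(n,k,np.round(r[k],4).tolist() if not isinstance(r[k],dict) else r[k])
E
```

```text
pics
time_s 0.0
qpos [65.8374 18.441  -4.0174 83.1763  1.2955 78.5413 -3.265 ]
joint_velocities [-0.0746 -0.0944  0.0263 -0.0477  0.0172  0.0571 -0.051 ]
effort [ 2.00000e-04 -4.91285e+01 -4.03600e-01 -3.12526e+01 -6.38000e-02
  4.37000e-02  2.00000e-04]
tool_pos [ 0.2741 -0.5888  0.2294]
tool_rot [-177.1094   89.8865  117.86  ]
force [-0.647   0.3392  0.4364]
wrist_torque [-0.0131 -0.0027 -0.0103]
grip_width 0.0872
side intrinsics [[350.8268, 0.0, 253.6149], [0.0, 350.8268, 194.083], [0.0, 0.0, 1.0]]
side world_from_camera [[-0.7477, 0.3786, -0.5456, -0.0448], [-0.6641, -0.4222, 0.6171, 0.6057], [0.0033, 0.8236, 0.5671, 0.7335], [0.0, 0.0, 0.0, 1.0]]
top intrinsics [[467.8597, 0.0, 258.5555], [0.0, 467.8597, 192.409], [0.0, 0.0, 1.0]]
top world_from_camera [[0.0019, 0.982, -0.1889, 0.2487], [-1.0, 0.0006, -0.0072, -0.0128], [-0.0069, 0.1889, 0.982, 1.4643], [0.0, 0.0, 0.0, 1.0]]
wrist intrinsics [[289.5519, 0.0, 258.205], [0.0, 289.5519, 188.6391], [0.0, 0.0, 1.0]]
wrist T_tool_cam [[-0.0004, 0.247, -0.969, -0.1536], [0.0001, 0.969, 0.247, 0.0679], [1.0, -0.0, -0.0004, -0.0001], [0.0, 0.0, 0.0, 1.0]]
```

View pics/side0.png

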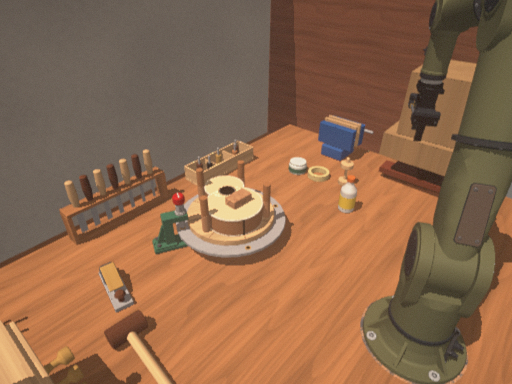

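View pics/top0.png

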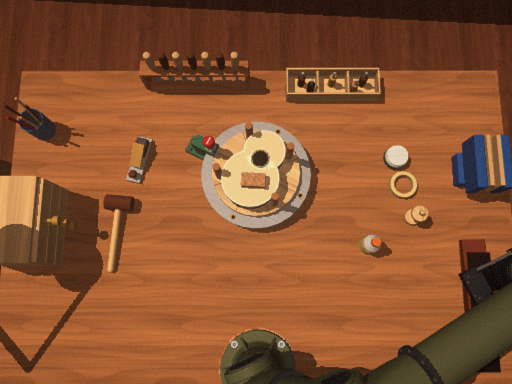

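View pics/wrist0.png

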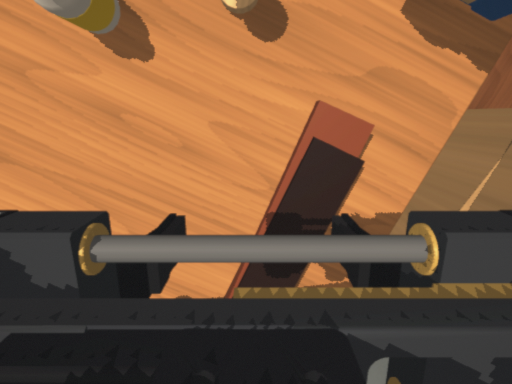

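The side and top views show the red knob at about (178,198) in side and (209,142) in top. The turntable is centred near (257,175) in top, with four pegs. Next I'll zoom in and measure.

```bash
cat > h.py <<'E'
import numpy as np, cv2
def ray(r,u,v):
    K=r["intrinsics"];T=r["world_from_camera"]
    p=np.array([(u-K[0,2])/K[0,0],-(v-K[1,2])/K[1,1],-1.]);return T[:3,3],T[:3,:3]@p
def onz(r,u,v,z):
    o,d=ray(r,u,v);return o+d*(z-o[2])/d[2]
def proj(r,P):
    K=r["intrinsics"];T=r["world_from_camera"];q=T[:3,:3].T@(np.asarray(P)-T[:3,3])
    return K[0,0]*q[0]/-q[2]+K[0,2],K[1,1]*-q[1]/-q[2]+K[1,2]
def tri(a,ua,b,ub):
    o1,d1=ray(a,*ua);o2,d2=ray(b,*ub);d1/=np.linalg.norm(d1);d2/=np.linalg.norm(d2)
    t=np.linalg.lstsq(np.stack([d1,-d2],1),o2-o1,rcond=None)[0]
    A=o1+t[0]*d1;B=o2+t[1]*d2;return (A+B)/2,np.linalg.norm(A-B)
def red(im):
    h=cv2.cvtColor(im,cv2.COLOR_RGB2HSV);m=(((h[...,0]<6)|(h[...,0]>172))&(h[...,1]>170)&(h[...,2]>90)).astype(np.uint8)
    return m
E
python3 - <<'E'
from h import *
t=np.load("top0.npz");s=np.load("side0.npz")
for n,r in(("top",t),("side",s)):
    m=red(r["pixels"]);k,l,st,c=cv2.connectedComponentsWithStats(m)
    for i in range(1,k):
        if st[i,4]>15: print(n,st[i],c[i])
def crop(r,x,y,w,h,f,n):
    cv2.imwrite(n,cv2.resize(r["pixels"][y:y+h,x:x+w,::-1],None,fx=f,fy=f,interpolation=cv2.INTER_CUBIC))
crop(t,180,110,140,125,5,"pics/topc.png");crop(s,140,150,160,115,5,"pics/sidec.png")
E
```

```text
top [203 136  11  11  82] [208.         141.30487805]
side [172 192  12  13 107] [177.65420561 198.64485981]
```

View pics/topc.png

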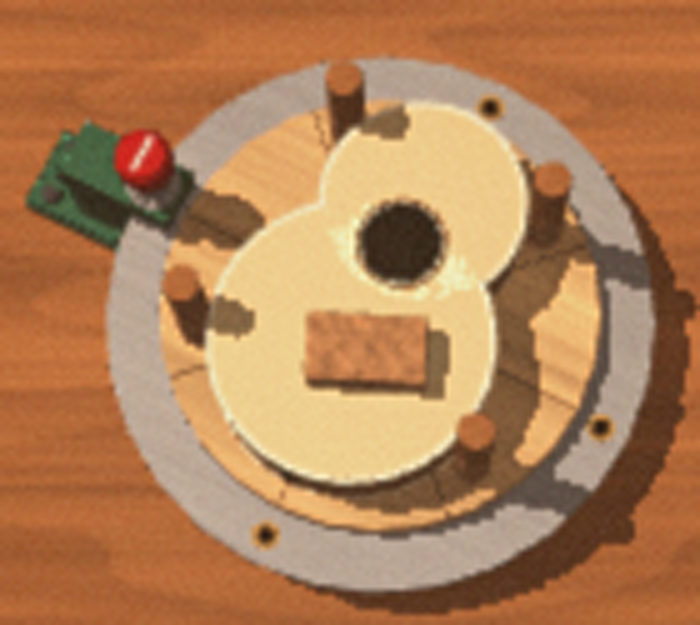

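View pics/sidec.png

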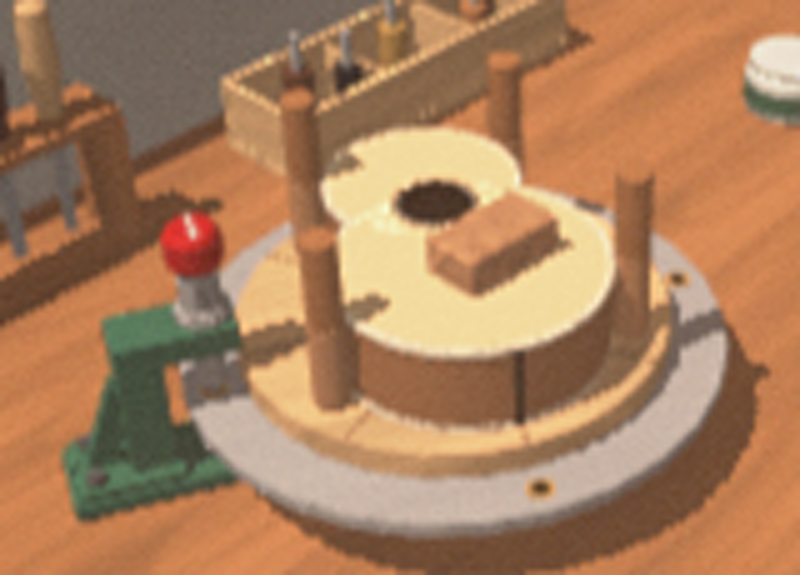

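```bash
python3 - <<'E'
from h import *
t=np.load("top0.npz");s=np.load("side0.npz")
f=lambda p:(180+p[0]/5-.4,110+p[1]/5-.4)
g=lambda p:(140+p[0]/5-.4,150+p[1]/5-.4)
H=[onz(t,*f(p),.055) for p in [(490,107),(600,428),(265,535)]]
c=(H[0]+H[2])/2;print("axis",c,[np.linalg.norm(h-c) for h in H])
for h in H:print("hole ang",np.degrees(np.arctan2(*(h-c)[1::-1])),h)
for n,p in zip("TRLB",[(346,76),(553,178),(186,280),(476,430)]):
    q=onz(t,*f(p),.19);d=(q-c)[:2];print(n,q,np.linalg.norm(d),np.degrees(np.arctan2(d[1],d[0])))
k=onz(t,*f((144,157)),.174);d=(k-c)[:2];print("knob",k,np.linalg.norm(d),np.degrees(np.arctan2(d[1],d[0])))
print("tri knob",tri(t,(208,141.3),s,(177.65,198.6)))
a=onz(t,*f((132,172)),.174);b=onz(t,*f((157,140)),.174);print("line",np.degrees(np.arctan2(*(b-a)[1::-1])))
print("side holes",onz(s,*g((541,487)),.055),onz(s,*g((678,279)),.055))
for n,p in zip("LTRB",[(318,236),(299,97),(505,58),(636,172)]): print("side",n,onz(s,*g(p),.19))
print('side knob',onz(s,*g((191,226)),.174))
E
```

```text
axis [0.58073237 0.00705136 0.055     ] [np.float64(0.15241673517304807), np.float64(0.1521340579862933), np.float64(0.15241673517304816)]
hole ang -26.971564027671533 [ 0.716571   -0.06207698  0.055     ]
hole ang -117.20983655901144 [ 0.51116898 -0.12824722  0.055     ]
hole ang 153.02843597232848 [0.44489374 0.0761797  0.055     ]
T [0.69026521 0.02469315 0.19      ] 0.11094446848078102 9.149704123256033
R [ 0.62980031 -0.09273091  0.19      ] 0.111194265152021 -63.81434457740739
L [0.57037121 0.11380817 0.19      ] 0.10725842661823874 95.54341300740148
B [ 0.48485596 -0.04853282  0.19      ] 0.1108236783675225 -149.89706000104093
knob [0.64713759 0.14090222 0.174     ] 0.1494178892766284 63.61336779112432
tri knob (array([0.64986176, 0.14336131, 0.16174685]), np.float64(0.00040045185393054164))
line -36.108345156827134
side holes [0.44668659 0.07345471 0.055     ] [ 0.5123559  -0.13089689  0.055     ]
side L [0.57075183 0.11485897 0.19      ]
side T [0.69038903 0.02386299 0.19      ]
side R [ 0.6303995  -0.09524658  0.19      ]
side B [ 0.48371119 -0.04866653  0.19      ]
side knob [0.64913296 0.14132364 0.174     ]
```

```bash
cat > m.py <<'E'
import sys
from h import *
from scipy.spatial.transform import Rotation as R
from cell import telemetry
def Rt(psi):
    a=np.radians(psi);x=np.array([0,0,-1.]);z=np.array([np.cos(a),np.sin(a),0]);return np.stack([x,np.cross(z,x),z],1)
def cur():
    o=telemetry.get_obs();return o,np.array(o["tool_pos"]),R.from_euler("xyz",o["tool_rot"],degrees=True).as_matrix()
def rel(P,psi=None):
    o,p,C=cur();print("t",o["time_s"],"p",np.round(p,4),"jaw",round(np.degrees(np.arctan2(C[1,2],C[0,2])),2),"down",np.round(C[:,0],4),"q7",round(o["qpos"][6],1),"F",np.round(o["force"],1))
    if psi is None: T=None
    else: T=Rt(psi)
    w=np.zeros(3) if T is None else R.from_matrix(C.T@T).as_rotvec()
    print("offset",np.round(C.T@(np.array(P)-p),4).tolist(),"ang",np.round(w,4).tolist(),"deg",np.round(np.degrees(np.linalg.norm(w)),1))
E
python3 - <<'E'
from m import *
o,p,C=cur();print(np.round(C,3))
psi=np.degrees(np.arctan2(C[1,2],C[0,2]));print(psi)
for P in[(.40,-.30,.28),(.6492,.1428,.25)]:
    az=np.degrees(np.arctan2(P[1],P[0]));rel(P,psi+az+65.05)
E
```

```text
[[-0.001  0.907  0.422]
 [ 0.001  0.422 -0.907]
 [-1.    -0.    -0.001]]
-65.02754215508054
t 0.15 p [ 0.2742 -0.5889  0.2297] jaw -65.03 down [-7.0e-04  1.2e-03 -1.0e+00] q7 -3.3 F [-0.7 -0.1  0.2]
offset [-0.05, 0.236, -0.2088] ang [-0.4918, -0.0014, -0.0003] deg 28.2
t 0.15 p [ 0.2742 -0.5889  0.2297] jaw -65.03 down [-7.0e-04  1.2e-03 -1.0e+00] q7 -3.3 F [-0.7 -0.1  0.2]
offset [-0.0196, 0.6489, -0.505] ang [-1.3519, -0.0013, -0.0009] deg 77.5
```

Emit:
drive_tool(offset=[[-0.02,0.02,-0.016],[-0.05,0.06,-0.047],[-0.05,0.106,-0.083],[-0.05,0.152,-0.119],[-0.05,0.198,-0.155],[-0.05,0.244,-0.19],[-0.05,0.29,-0.226],[-0.05,0.336,-0.262],[-0.05,0.382,-0.298],[-0.05,0.428,-0.334]], angular=[[-0.05,0,0],[-0.14,0,0],[-0.24,0,0],[-0.33,0,0],[-0.43,0,0],[-0.53,0,0],[-0.62,0,0],[-0.72,0,0],[-0.82,0,0],[-0.91,0,0]], fingers=0.0, squeeze=40)

```text
time_s: 1.4
tool_pos: [0.5216, -0.1038, 0.2801]
tool_rot: [135.1, 89.9, 122.3]
force: [1.1, 0.1, -0.1]
grip_width: 0.0437
```

```bash
python3 - <<'E'
from m import *
rel((.6492,.1428,.24),12.4)
E
```

```text
t 1.4 p [ 0.5216 -0.1038  0.2801] jaw -12.74 down [-5.e-04  8.e-04 -1.e+00] q7 -6.1 F [ 1.1  0.1 -0.1]
offset [0.0403, 0.2687, 0.0701] ang [-0.4387, -0.0005, -0.0008] deg 25.1
```

Emit:
drive_tool(offset=[[0.0,0.03,0.008],[0.0,0.07,0.018],[0.0,0.11,0.029],[0.0,0.15,0.039],[0.0,0.19,0.05],[0.0,0.23,0.06],[0.02,0.255,0.067],[0.03,0.269,0.07],[0.03,0.269,0.07],[0.03,0.269,0.07]], angular=[[-0.05,0,0],[-0.12,0,0],[-0.19,0,0],[-0.26,0,0],[-0.33,0,0],[-0.4,0,0],[-0.42,0,0],[-0.44,0,0],[-0.44,0,0],[-0.44,0,0]], fingers=-0.4)

```text
time_s: 2.65
tool_pos: [0.6494, 0.1417, 0.2508]
tool_rot: [-81.0, 90.0, -68.6]
force: [-0.5, -1.4, -0.4]
grip_width: 0.0609
```

```bash
cat > w.py <<'E'
from m import *
from cell import vision
def wcam(n):
    o,p,C=cur();r=dict(vision.read_camera("wrist"))
    W=np.eye(4);W[:3,:3]=C;W[:3,3]=p;r["world_from_camera"]=W@r["T_tool_cam"]
    cv2.imwrite(f"pics/{n}.png",r["pixels"][:,:,::-1]);np.savez(n+".npz",**r);return r
E
python3 - <<'E'
from w import *
rel((.6492,.1428,.152),12.4)
r=wcam("w1");m=red(r["pixels"]);k,l,st,c=cv2.connectedComponentsWithStats(m)
for i in range(1,k):
    if st[i,4]>60: print(st[i],c[i],onz(r,*c[i],.174),onz(r,*c[i],.161))
print("expected",proj(r,(.6492,.1428,.174)))
E
```

```text
t 2.65 p [0.6494 0.1417 0.2508] jaw 12.37 down [ 1.e-04 -2.e-04 -1.e+00] q7 -12.8 F [-0.5 -1.4 -0.4]
offset [0.0988, 0.0012, 0.0001] ang [-0.0005, 0.0, 0.0002] deg 0.0
[ 240  174   38   40 1042] [258.67274472 193.16506718] [0.64948855 0.14652073 0.174     ] [0.65026821 0.14306938 0.161     ]
expected (np.float64(257.3667092969257), np.float64(197.3303784805246))
```

View pics/w1.png

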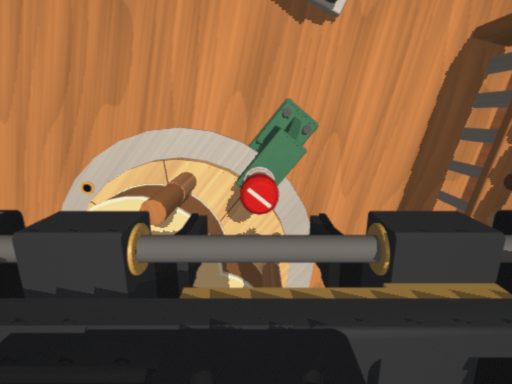

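The wrist view shows the knob centred at (259,193) between the open fingers, with the white line running diagonally. That agrees with my estimate to about 1 mm, so I'll descend and grip.

Emit:
drive_tool(offset=[[0.03,0.0018,0.0],[0.06,0.0018,0.0],[0.085,0.0018,0.0],[0.098,0.0018,0.0],[0.099,0.0018,0.0],[0.099,0.0018,0.0]], angular=[[0,0,0],[0,0,0],[0,0,0],[0,0,0],[0,0,0],[0,0,0]])

```text
time_s: 3.45
tool_pos: [0.6499, 0.1433, 0.1535]
tool_rot: [-7.2, 89.9, 5.1]
force: [-0.3, 0.3, 1.1]
grip_width: 0.0611
```

Emit:
drive_tool(offset=[[0,0,0],[0,0,0],[0,0,0],[0,0,0],[0,0,0],[0,0,0]], angular=[[0,0,0],[0,0,0],[0,0,0],[0,0,0],[0,0,0],[0,0,0]], fingers=1.0, squeeze=40)

```text
time_s: 4.2
tool_pos: [0.6498, 0.1433, 0.1536]
tool_rot: [-8.7, 89.9, 3.6]
force: [-0.6, 0.1, 0.7]
grip_width: 0.0326
```

Emit:
drive_tool(offset=[[-0.003,0,0],[-0.006,0,0],[-0.009,0,0],[-0.011,0,0],[-0.012,0,0],[-0.012,0,0]], angular=[[0,0,0],[0,0,0],[0,0,0],[0,0,0],[0,0,0],[0,0,0]])

```text
time_s: 4.95
tool_pos: [0.6496, 0.1432, 0.1656]
tool_rot: [-12.9, 89.9, -0.5]
force: [1.2, 1.2, -8.0]
grip_width: 0.0331
```

```bash
python3 - <<'E'
from w import *
rel((.65,.143,.17),12.4)
r=wcam("w2")
from cell import vision
s=vision.read_camera("side");np.savez("side1.npz",**s)
im=s["pixels"][150:265,140:300,::-1];im=cv2.resize(im,None,fx=5,fy=5,interpolation=cv2.INTER_CUBIC)[:,:700];cv2.imwrite("pics/s1.png",im)
m=red(s["pixels"]);print(np.argwhere(m)[:,::-1].min(0),np.argwhere(m)[:,::-1].max(0),np.argwhere(m).mean(0))
E
```

```text
t 4.95 p [0.6496 0.1432 0.1656] jaw 12.32 down [ 0.0021 -0.     -1.    ] q7 -14.5 F [ 1.2  1.2 -8. ]
offset [-0.0044, -0.0003, 0.0003] ang [-0.0014, 0.002, 0.0005] deg 0.1
[172 190] [179 200] [195.9375  175.34375]
```

View pics/s1.png

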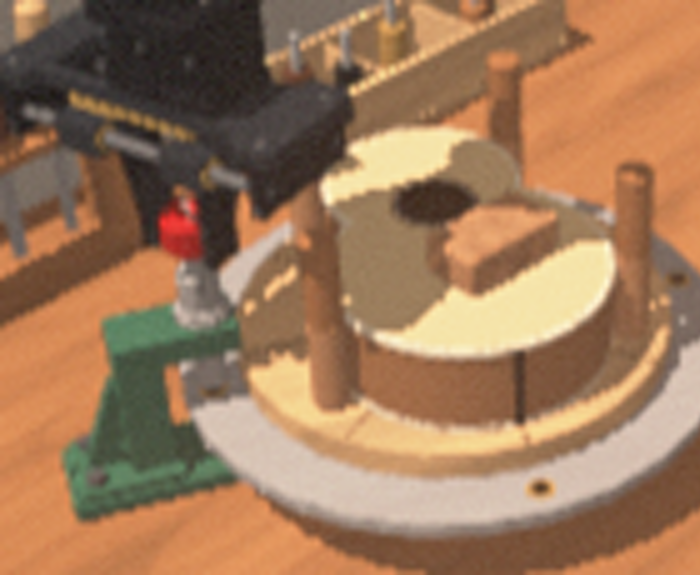

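View pics/w2.png

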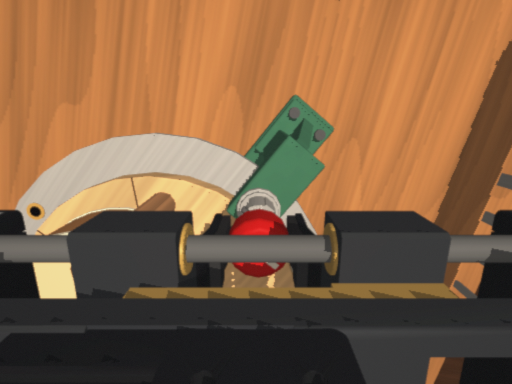

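The knob has come up with the gripper: the shank above the sleeve is visible, and the force is −8 N, as the spring should give. I'll continue in 1 mm steps and feel for the stop.

Emit:
drive_tool(offset=[[-0.001,0,0],[-0.002,0,0],[-0.002,0,0]], angular=[[0,0,0],[0,0,0],[0,0,0]])

```text
time_s: 5.42
tool_pos: [0.6496, 0.1432, 0.1677]
tool_rot: [-13.3, 89.9, -0.9]
force: [1.3, 0.5, -9.3]
grip_width: 0.033
```

Emit:
drive_tool(offset=[[-0.001,0,0],[-0.001,0,0]], angular=[[0,0,0],[0,0,0]])

```text
time_s: 5.68
tool_pos: [0.6496, 0.1432, 0.1688]
tool_rot: [-14.5, 89.9, -2.2]
force: [2.9, 0.5, -8.7]
grip_width: 0.0334
```

Emit:
drive_tool(offset=[[-0.001,0,0],[-0.001,0,0]], angular=[[0,0,0],[0,0,0]])

```text
time_s: 5.92
tool_pos: [0.6496, 0.1432, 0.1698]
tool_rot: [-15.9, 89.9, -3.6]
force: [1.4, 1.3, -9.5]
grip_width: 0.0332
```

Emit:
drive_tool(offset=[[-0.001,0,0],[-0.001,0,0]], angular=[[0,0,0],[0,0,0]])

```text
time_s: 6.18
tool_pos: [0.6496, 0.1432, 0.1709]
tool_rot: [-16.4, 89.9, -4.1]
force: [1.4, 1.5, -10.0]
grip_width: 0.0332
```

Emit:
drive_tool(offset=[[-0.001,0,0],[-0.001,0,0]], angular=[[0,0,0],[0,0,0]])

```text
time_s: 6.42
tool_pos: [0.6495, 0.1432, 0.1714]
tool_rot: [-11.3, 89.9, 1.1]
force: [3.7, 2.5, -14.4]
grip_width: 0.0329
```

Emit:
drive_tool(offset=[[-0.001,0,0],[-0.001,0,0]], angular=[[0,0,0],[0,0,0]])

```text
time_s: 6.68
tool_pos: [0.6495, 0.1431, 0.1714]
tool_rot: [0.2, 89.9, 12.5]
force: [5.1, 1.1, -16.8]
grip_width: 0.0331
```

The solid stop is at TCP z = 0.1714 m, about 17.8 mm of pull. There the force rose to −16.8 N with no further motion. I'll back off 0.6 mm and twist 90°.

Emit:
drive_tool(offset=[[0.0006,0,0],[0.0006,0,0],[0.0006,0,0],[0.0006,0,0],[0.0006,0,0],[0.0006,0,0]], angular=[[0,0,0],[-0.08,0,0],[-0.2,0,0],[-0.3,0,0],[-0.4,0,0],[-0.4,0,0]])

```text
time_s: 7.42
tool_pos: [0.6493, 0.1431, 0.1714]
tool_rot: [-23.2, 89.9, 12.0]
force: [2.4, 0.4, -10.1]
grip_width: 0.0329
```

```bash
python3 - <<'E'
from w import *
rel((.6496,.1432,.1709),102.4)
print(np.round(telemetry.get_obs()["wrist_torque"],2))
r=wcam("w3")
E
```

```text
t 7.425 p [0.6493 0.1431 0.1714] jaw 35.18 down [ 9.e-04  2.e-04 -1.e+00] q7 7.1 F [  2.4   0.4 -10.1]
offset [0.0005, -0.0001, 0.0003] ang [-1.1732, 0.0005, 0.0008] deg 67.2
[ 0.3  -0.54  0.01]
```

View pics/w3.png

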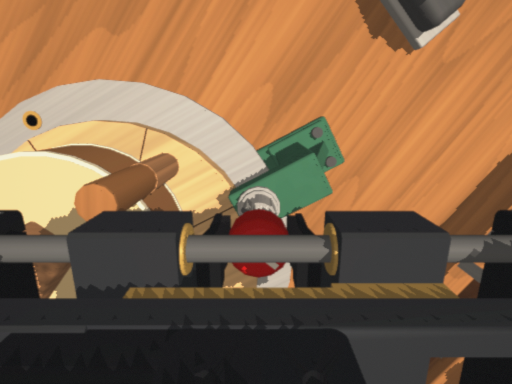

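Emit:
drive_tool(offset=[[0.0002,0,0],[0.0002,0,0],[0.0002,0,0],[0.0002,0,0],[0.0002,0,0],[0.0002,0,0],[0.0002,0,0],[0.0002,0,0],[0.0002,0,0]], angular=[[-0.17,0,0],[-0.34,0,0],[-0.51,0,0],[-0.68,0,0],[-0.85,0,0],[-1.02,0,0],[-1.173,0,0],[-1.173,0,0],[-1.173,0,0]])

```text
time_s: 8.6
tool_pos: [0.649, 0.1424, 0.171]
tool_rot: [165.9, 89.9, -92.0]
force: [-0.6, -0.5, -10.5]
grip_width: 0.033
```

```bash
python3 - <<'E'
from w import *
rel((.6496,.1432,.1709),102.4)
print(np.round(telemetry.get_obs()["wrist_torque"],2))
r=wcam("w4")
from cell import vision
s=vision.read_camera("side");np.savez("side2.npz",**s)
im=s["pixels"][165:235,150:230,::-1];im=cv2.resize(im,None,fx=8,fy=8,interpolation=cv2.INTER_CUBIC);cv2.imwrite("pics/s2.png",im)
E
```

```text
t 8.6 p [0.649  0.1424 0.171 ] jaw 102.12 down [-0.     -0.0011 -1.    ] q7 69.1 F [ -0.6  -0.5 -10.5]
offset [0.0001, -0.0007, 0.0007] ang [-0.0049, -0.0011, -0.0003] deg 0.3
[ 0.1   0.01 -0.04]
```

View pics/w4.png

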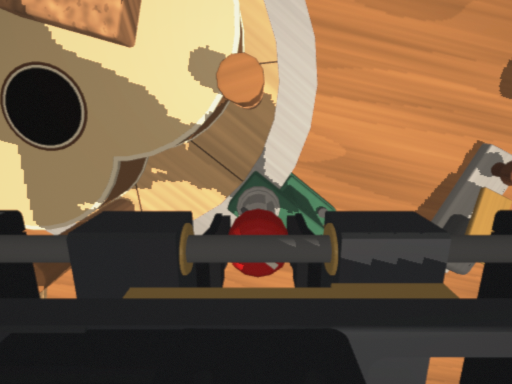

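View pics/s2.png

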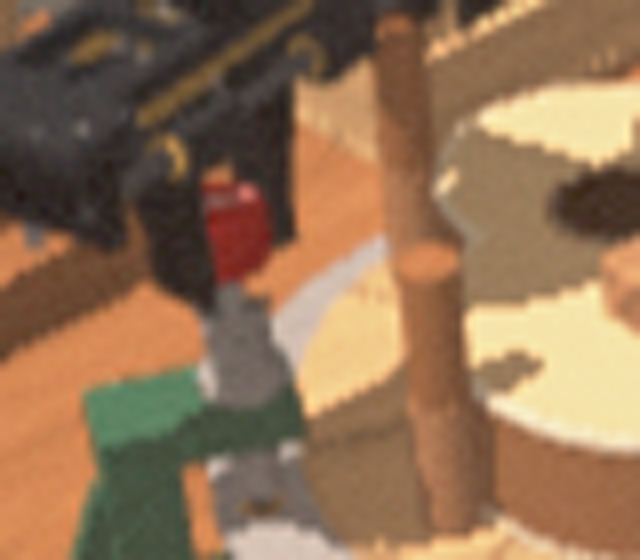

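The knob has turned 90° with almost no torque, and the shank shows above the sleeve. I'll let it down slowly and watch for the spring force to disappear when the pin lands in the notch.

Emit:
drive_tool(offset=[[0.001,0,0],[0.002,0,0],[0.002,0,0]], angular=[[0,0,0],[0,0,0],[0,0,0]])

```text
time_s: 9.07
tool_pos: [0.649, 0.1424, 0.169]
tool_rot: [173.3, 89.9, -84.5]
force: [-0.4, -0.7, -10.5]
grip_width: 0.0333
```

Emit:
drive_tool(offset=[[0.001,0,0],[0.001,0,0]], angular=[[0,0,0],[0,0,0]])

```text
time_s: 9.32
tool_pos: [0.649, 0.1424, 0.1679]
tool_rot: [171.8, 89.9, -86.1]
force: [-0.7, -0.2, -9.7]
grip_width: 0.033
```

Emit:
drive_tool(offset=[[0.001,0,0],[0.001,0,0]], angular=[[0,0,0],[0,0,0]])

```text
time_s: 9.57
tool_pos: [0.649, 0.1424, 0.1668]
tool_rot: [171.4, 89.9, -86.4]
force: [-0.4, -2.3, -9.2]
grip_width: 0.033
```

Emit:
drive_tool(offset=[[0.0005,0,0],[0.0005,0,0]], angular=[[0,0,0],[0,0,0]])

```text
time_s: 9.82
tool_pos: [0.6491, 0.1424, 0.1667]
tool_rot: [-179.4, 89.9, -77.2]
force: [-0.3, -1.1, -7.5]
grip_width: 0.0329
```

Emit:
drive_tool(offset=[[0.0005,0,0],[0.0005,0,0]], angular=[[0,0,0],[0,0,0]])

```text
time_s: 10.07
tool_pos: [0.6491, 0.1424, 0.1665]
tool_rot: [-171.1, 89.9, -69.0]
force: [-2.3, -1.3, -5.1]
grip_width: 0.0329
```

Emit:
drive_tool(offset=[[0.0007,0,0],[0.0007,0,0],[0.0007,0,0]], angular=[[0,0,0],[0,0,0],[0,0,0]])

```text
time_s: 10.45
tool_pos: [0.6492, 0.1424, 0.1664]
tool_rot: [-160.5, 89.9, -58.3]
force: [-3.3, -2.0, -0.4]
grip_width: 0.033
```

Emit:
drive_tool(offset=[[0.0007,0,0],[0.0007,0,0],[0.0007,0,0]], angular=[[0,0,0],[0,0,0],[0,0,0]])

```text
time_s: 10.82
tool_pos: [0.6493, 0.1425, 0.1663]
tool_rot: [-154.0, 89.9, -51.8]
force: [-4.1, -2.2, 2.9]
grip_width: 0.0328
```

The pin is seated. The tool stays at z = 0.166 m while the force goes through zero, so the notch is carrying it, 12.7 mm above where it was found. Releasing and rising.

Emit:
drive_tool(offset=[[0,0,0],[0,0,0],[0,0,0],[0,0,0]], angular=[[0,0,0],[0,0,0],[0,0,0],[0,0,0]], fingers=-0.4)

```text
time_s: 11.32
tool_pos: [0.6495, 0.1427, 0.1663]
tool_rot: [-135.8, 89.9, -33.6]
force: [0.7, 0.9, -0.1]
grip_width: 0.0591
```

Emit:
drive_tool(offset=[[-0.02,0,0],[-0.05,0,0],[-0.08,0,0],[-0.09,0,0],[-0.09,0,0]], angular=[[0,0,0],[0,0,0],[0,0,0],[0,0,0],[0,0,0]])

```text
time_s: 11.95
tool_pos: [0.6496, 0.1431, 0.2572]
tool_rot: [-118.5, 89.8, -16.3]
force: [0.1, 0.2, -0.3]
grip_width: 0.061
```

```bash
python3 - <<'E'
from w import *
rel((.6304,-.0937,.25),26.2)
r=wcam("w5")
m=red(r["pixels"]);c=np.argwhere(m).mean(0)[::-1];print(c,onz(r,*c,.187),onz(r,*c,.174))
x,y=int(c[0]),int(c[1])
big=cv2.resize(r["pixels"][max(0,y-40):y+40,x-40:x+40,::-1],None,fx=6,fy=6,interpolation=cv2.INTER_CUBIC)
cv2.imwrite("pics/w5k.png",big)
E
```

```text
t 11.95 p [0.6496 0.1431 0.2572] jaw 102.18 down [ 0.0035 -0.001  -1.    ] q7 70.9 F [ 0.1  0.2 -0.3]
offset [0.0074, 0.0688, -0.2274] ang [1.3261, 0.0006, 0.0039] deg 76.0
[257.52650823 195.7202925 ] [0.6465327  0.14193584 0.187     ] [0.65015946 0.14265779 0.174     ]
```

View pics/w5k.png

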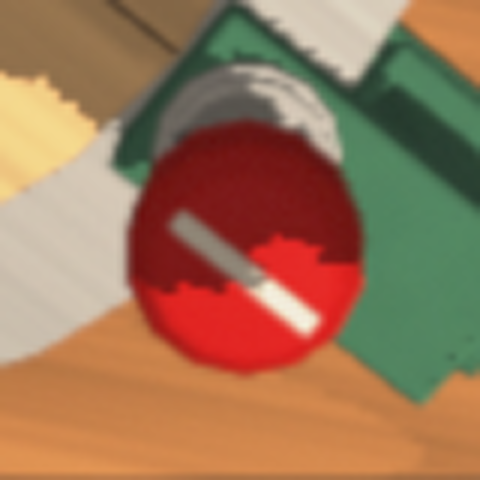

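View pics/w5.png

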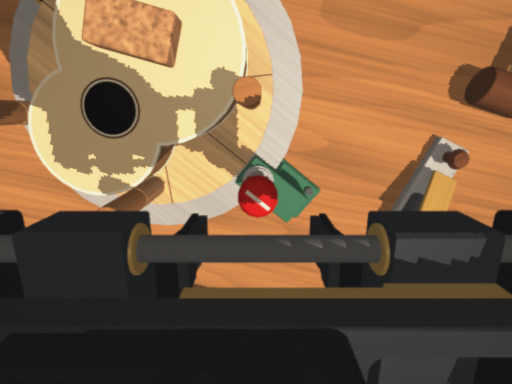

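The white line now lies along the bracket's y (radial), and the knob stayed up with the fingers clear. Next I'll go to the right-hand peg, peg R at about (0.630, −0.094).

Emit:
drive_tool(offset=[[0.0,0.007,-0.022],[0.0,0.016,-0.054],[0.0,0.026,-0.087],[0.0,0.036,-0.119],[0.0,0.046,-0.152],[0.0,0.056,-0.184],[0.0,0.064,-0.21],[0.007,0.0688,-0.227],[0.007,0.0688,-0.227],[0.007,0.0688,-0.227]], angular=[[0.12,0,0],[0.29,0,0],[0.46,0,0],[0.64,0,0],[0.81,0,0],[0.99,0,0],[1.16,0,0],[1.326,0,0.004],[1.326,0,0.004],[1.326,0,0.004]])

```text
time_s: 13.25
tool_pos: [0.6296, -0.0924, 0.2487]
tool_rot: [128.8, 89.8, 155.3]
force: [-1.2, -0.6, 0.2]
grip_width: 0.0608
```

```bash
python3 - <<'E'
from w import *
rel((.6302,-.094,.161),26.2)
r=wcam("w6"); print(proj(r,(.6302,-.094,.19)))
from cell import vision
t=vision.read_camera("top");s=vision.read_camera("side")
f=lambda m:np.argwhere(red(m["pixels"])).mean(0)[::-1]
print(f(t),f(s),tri(t,f(t),s,f(s)))
E
```

```text
t 13.25 p [ 0.6296 -0.0924  0.2487] jaw 26.43 down [-0.0026  0.0012 -1.    ] q7 22.1 F [-1.2 -0.6  0.2]
offset [0.0877, -0.0019, -0.0] ang [0.004, -0.0018, -0.0023] deg 0.3
(np.float64(257.06932235002495), np.float64(207.37765278539683))
[237.35454545 159.95454545] [176.77083333 195.33333333] (array([0.63381055, 0.09605381, 0.14874806]), np.float64(0.10177522974847866))
```

View pics/w6.png

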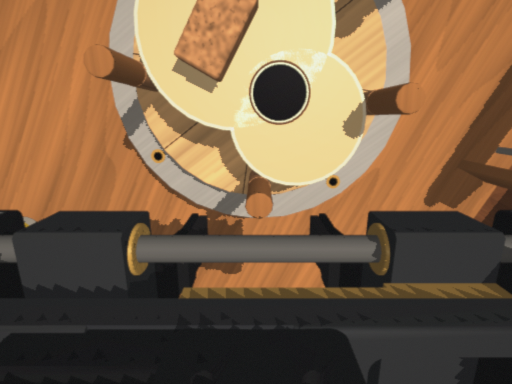

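The peg's top is at (260,204), within 2 mm of what I predicted and midway between the fingers. Descending and closing lightly.

Emit:
drive_tool(offset=[[0.03,-0.001,0.001],[0.06,-0.001,0.0015],[0.08,-0.001,0.0015],[0.0877,-0.001,0.0015],[0.0877,-0.001,0.0015],[0.0877,-0.001,0.0015]], angular=[[0.004,-0.001,-0.002],[0.004,-0.001,-0.002],[0.004,-0.001,-0.002],[0.004,-0.001,-0.002],[0.004,-0.001,-0.002],[0.004,-0.001,-0.002]])

```text
time_s: 14.15
tool_pos: [0.6324, -0.0922, 0.163]
tool_rot: [-48.3, 89.9, -22.1]
force: [-0.8, -0.3, -0.4]
grip_width: 0.061
```

Emit:
drive_tool(offset=[[0,0,0],[0,0,0],[0,0,0],[0,0,0],[0,0,0],[0,0,0],[0,0,0]], angular=[[0,0,0],[0,0,0],[0,0,0],[0,0,0],[0,0,0],[0,0,0],[0,0,0]], fingers=1.0, squeeze=10)

```text
time_s: 15.02
tool_pos: [0.632, -0.0926, 0.1628]
tool_rot: [-75.0, 89.9, -48.8]
force: [-2.9, -0.8, 1.7]
grip_width: 0.022
```

```bash
cat > arc.py <<'E'
from m import *
def arc(total,n,hold=1,c=(.581,.0065),r=None):
    o,p,C=cur();c=np.array(c);d=p[:2]-c;r0=np.linalg.norm(d);a0=np.degrees(np.arctan2(d[1],d[0]));psi=np.degrees(np.arctan2(C[1,2],C[0,2]))
    print("p",np.round(p,4),"r",r0,"phi",a0,"jaw",psi,"q7",o["qpos"][6],"F",np.round(o["force"],1),"w",o["grip_width"],"t",o["time_s"])
    r=r or r0;O=[];A=[]
    for k in range(1,n+1):
        th=total*k/n;a=np.radians(a0+th);T=np.array([c[0]+r*np.cos(a),c[1]+r*np.sin(a),p[2]])
        O.append(np.round(C.T@(T-p),4).tolist());A.append([round(-np.radians(th),3),0,0])
    print(O+[O[-1]]*hold);print(A+[A[-1]]*hold)
E
python3 -c "
from arc import *
arc(32,8,2)"
```

```text
p [ 0.632  -0.0926  0.1628] r 0.11141646931358086 phi -62.7685149198298 jaw 26.1646670441417 q7 20.065082358065908 F [-2.9 -0.8  1.7] w 0.022013401194163517 t 15.025
[[0.0, 0.0004, 0.0078], [0.0, 0.0014, 0.0155], [0.0, 0.0029, 0.0231], [0.0, 0.0049, 0.0306], [0.0, 0.0074, 0.038], [0.0, 0.0105, 0.0451], [-0.0, 0.014, 0.0521], [-0.0, 0.018, 0.0587], [-0.0, 0.018, 0.0587], [-0.0, 0.018, 0.0587]]
[[np.float64(-0.07), 0, 0], [np.float64(-0.14), 0, 0], [np.float64(-0.209), 0, 0], [np.float64(-0.279), 0, 0], [np.float64(-0.349), 0, 0], [np.float64(-0.419), 0, 0], [np.float64(-0.489), 0, 0], [np.float64(-0.559), 0, 0], [np.float64(-0.559), 0, 0], [np.float64(-0.559), 0, 0]]
```

Emit:
drive_tool(offset=[[0,0.0002,0.003],[0,0.001,0.0117],[0,0.0029,0.0231],[0,0.0049,0.0306],[0,0.0074,0.038],[0,0.0105,0.0451],[0,0.014,0.0521],[0,0.018,0.0587],[0,0.018,0.0587]], angular=[[-0.03,0,0],[-0.105,0,0],[-0.209,0,0],[-0.279,0,0],[-0.349,0,0],[-0.419,0,0],[-0.489,0,0],[-0.559,0,0],[-0.559,0,0]])

```text
time_s: 16.15
tool_pos: [0.6777, -0.0489, 0.1629]
tool_rot: [-47.5, 89.8, 10.8]
force: [0.8, 2.1, -0.2]
grip_width: 0.0218
```

```bash
python3 -c "
from arc import *
arc(32,8,1)"
```

```text
p [ 0.6777 -0.0489  0.1629] r 0.11146400128367805 phi -29.824071089667576 jaw 58.287560558569545 q7 45.00783781561194 F [ 0.8  2.1 -0.2] w 0.021785445494054187 t 16.15
[[0.0, 0.0005, 0.0078], [0.0, 0.0016, 0.0155], [0.0, 0.0032, 0.0231], [0.0001, 0.0053, 0.0306], [0.0001, 0.008, 0.0379], [0.0001, 0.0111, 0.045], [0.0001, 0.0148, 0.0519], [0.0001, 0.0189, 0.0585], [0.0001, 0.0189, 0.0585]]
[[np.float64(-0.07), 0, 0], [np.float64(-0.14), 0, 0], [np.float64(-0.209), 0, 0], [np.float64(-0.279), 0, 0], [np.float64(-0.349), 0, 0], [np.float64(-0.419), 0, 0], [np.float64(-0.489), 0, 0], [np.float64(-0.559), 0, 0], [np.float64(-0.559), 0, 0]]
```

Emit:
drive_tool(offset=[[0,0.0003,0.004],[0,0.0014,0.0135],[0,0.0032,0.0231],[0,0.0053,0.0306],[0,0.008,0.0379],[0,0.0111,0.045],[0,0.0148,0.0519],[0,0.0189,0.0585],[0,0.0189,0.0585]], angular=[[-0.04,0,0],[-0.12,0,0],[-0.209,0,0],[-0.279,0,0],[-0.349,0,0],[-0.419,0,0],[-0.489,0,0],[-0.559,0,0],[-0.559,0,0]])

```text
time_s: 17.27
tool_pos: [0.6926, 0.0118, 0.1629]
tool_rot: [-62.8, 89.8, 27.5]
force: [-0.2, 0.4, -0.6]
grip_width: 0.0216
```

```bash
python3 - <<'E'
from arc import *
from cell import vision
o,p,C=cur();d=p[:2]-[.581,.0065];phi=np.degrees(np.arctan2(d[1],d[0]))
arc(26.2-phi,7,2)
t=vision.read_camera("top");np.savez("top2.npz",**t)
cv2.imwrite("pics/t2.png",cv2.resize(t["pixels"][90:250,160:340,::-1],None,fx=4,fy=4,interpolation=cv2.INTER_CUBIC))
E
```

```text
p [0.6926 0.0118 0.1629] r 0.1116930882241204 phi 2.7190963636664485 jaw 90.37400650564257 q7 69.41592705487442 F [-0.2  0.4 -0.6] w 0.021579475941927075 t 17.275
[[0.0, 0.0005, 0.0065], [0.0, 0.0013, 0.013], [0.0, 0.0025, 0.0194], [0.0, 0.0041, 0.0258], [0.0, 0.0061, 0.032], [0.0, 0.0084, 0.0381], [0.0, 0.0111, 0.0441], [0.0, 0.0111, 0.0441], [0.0, 0.0111, 0.0441]]
[[np.float64(-0.059), 0, 0], [np.float64(-0.117), 0, 0], [np.float64(-0.176), 0, 0], [np.float64(-0.234), 0, 0], [np.float64(-0.293), 0, 0], [np.float64(-0.351), 0, 0], [np.float64(-0.41), 0, 0], [np.float64(-0.41), 0, 0], [np.float64(-0.41), 0, 0]]
```

View pics/t2.png

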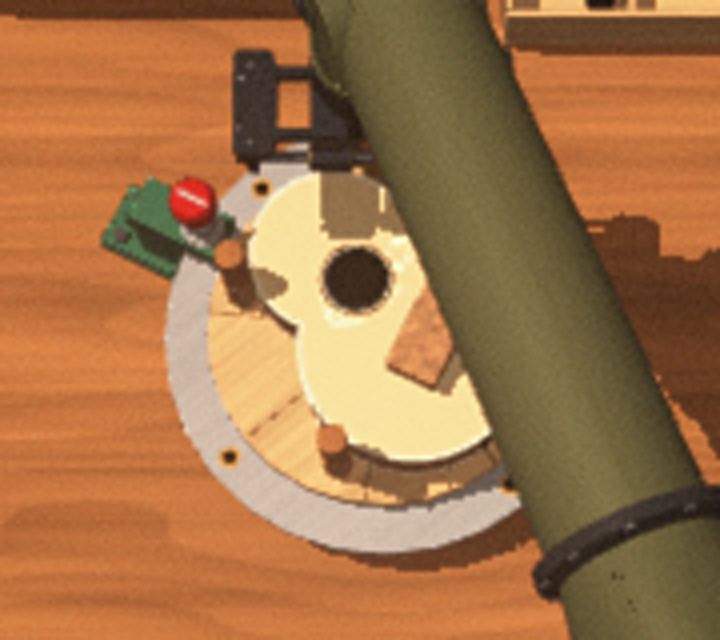

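The top view shows the turntable following, with the knob still parked, its line radial, at (192,200). Index holes are visible at (262,188) and (229,457). I'll use them to get the true angle.

```bash
python3 - <<'E'
from h import *
t=np.load("top2.npz");c=np.array([.581,.0065])
for r,f in((t,lambda p:(160+p[0]/4-.375,90+p[1]/4-.375)),):
  for p in[(262,188),(229,457)]:
    q=onz(r,*f(p),.055)[:2]-c;print(np.linalg.norm(q),np.degrees(np.arctan2(q[1],q[0])))
t=np.load("top0.npz");f=lambda p:(180+p[0]/5-.4,110+p[1]/5-.4)
for p in [(490,107),(600,428),(265,535)]:
    q=onz(t,*f(p),.055)[:2]-c;print(np.linalg.norm(q),np.degrees(np.arctan2(q[1],q[0])))
E
```

```text
0.15167689981849306 39.42164754776885
0.15289907588043677 129.35430028869237
0.15192859530005465 -26.832025843800054
0.15176687782521714 -117.39487125754546
0.1529057732815561 152.88978953966387
```

The table is at 66.5°, so 23.5° remains, which agrees with the arc I planned.

Emit:
drive_tool(offset=[[0,0.0003,0.004],[0,0.0012,0.012],[0,0.0025,0.0194],[0,0.0041,0.0258],[0,0.0061,0.032],[0,0.0084,0.0381],[0,0.0111,0.0441],[0,0.0111,0.0441],[0,0.0111,0.0441]], angular=[[-0.035,0,0],[-0.11,0,0],[-0.176,0,0],[-0.234,0,0],[-0.293,0,0],[-0.351,0,0],[-0.41,0,0],[-0.41,0,0],[-0.41,0,0]])

```text
time_s: 18.45
tool_pos: [0.6812, 0.0562, 0.1629]
tool_rot: [-74.9, 89.7, 38.9]
force: [-0.4, -0.1, -0.0]
grip_width: 0.0216
```

```bash
python3 - <<'E'
from arc import *
from cell import vision
arc(1,1,1)
t=vision.read_camera("top");np.savez("top3.npz",**t)
cv2.imwrite("pics/t3.png",cv2.resize(t["pixels"][90:250,160:340,::-1],None,fx=4,fy=4,interpolation=cv2.INTER_CUBIC))
E
```

```text
p [0.6812 0.0562 0.1629] r 0.11186084402188862 phi 26.402454091590105 jaw 113.80310485696155 q7 87.18048138426441 F [-0.4 -0.1 -0. ] w 0.02164525883767367 t 18.45
[[0.0, 0.0001, 0.0019], [0.0, 0.0001, 0.0019]]
[[np.float64(-0.017), 0, 0], [np.float64(-0.017), 0, 0]]
```

View pics/t3.png

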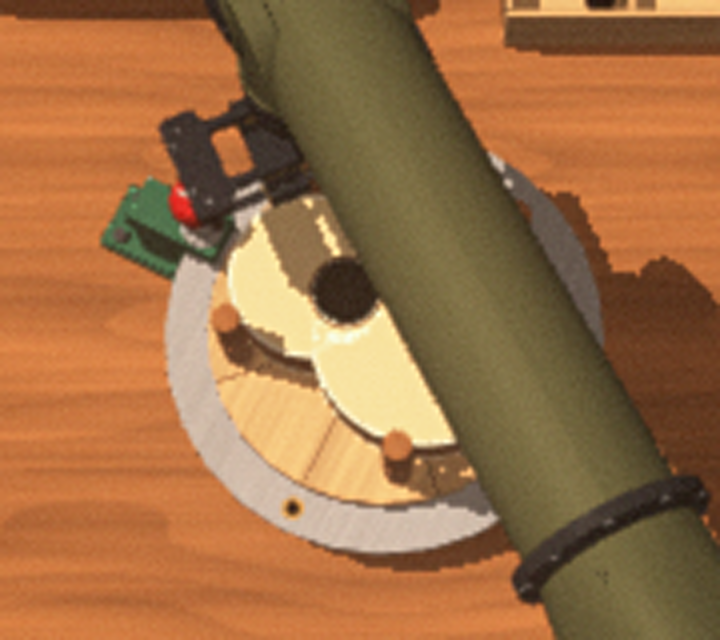

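The hole at (292,508) is at full-image pixel (232.6, 216.6), exactly where a hole was at the start, so the turn is 90.0°. Releasing and going straight up.

Emit:
drive_tool(offset=[[0,0,0],[0,0,0],[0,0,0],[0,0,0]], angular=[[0,0,0],[0,0,0],[0,0,0],[0,0,0]], fingers=0.0)

```text
time_s: 19.0
tool_pos: [0.6813, 0.0562, 0.163]
tool_rot: [-75.7, 89.7, 38.1]
force: [0.6, -0.5, -0.2]
grip_width: 0.0427
```

Emit:
drive_tool(offset=[[-0.02,0,0],[-0.06,0,0],[-0.1,0,0],[-0.12,0,0],[-0.12,0,0]], angular=[[0,0,0],[0,0,0],[0,0,0],[0,0,0],[0,0,0]])

```text
time_s: 19.62
tool_pos: [0.6814, 0.0564, 0.2849]
tool_rot: [-87.1, 89.6, 26.7]
force: [-0.3, 0.6, -1.1]
grip_width: 0.043
```

```bash
python3 -c "
from m import *
rel((.45,-.25,.285),60)"
```

```text
t 19.625 p [0.6814 0.0564 0.2849] jaw 113.8 down [ 0.0068  0.0034 -1.    ] q7 89.7 F [-0.3  0.6 -1.1]
offset [-0.0028, 0.3353, -0.1869] ang [0.939, 0.0039, 0.0069] deg 53.8
```

Emit:
drive_tool(offset=[[0,0.017,-0.009],[0,0.05,-0.028],[0,0.09,-0.05],[0,0.13,-0.073],[0,0.17,-0.095],[0,0.21,-0.117],[0,0.25,-0.14],[0,0.29,-0.162],[0,0.325,-0.18],[0,0.335,-0.187]], angular=[[0.05,0,0],[0.14,0,0],[0.25,0,0],[0.36,0,0],[0.48,0,0],[0.59,0,0],[0.7,0,0],[0.81,0,0],[0.91,0,0],[0.939,0,0]])

```text
time_s: 20.88
tool_pos: [0.4474, -0.2526, 0.2806]
tool_rot: [-14.3, 89.7, 45.3]
force: [0.6, 1.0, 0.8]
grip_width: 0.0436
```

```bash
python3 - <<'E'
from h import *
from cell import vision
t=vision.read_camera("top");s=vision.read_camera("side")
np.savez("top4.npz",**t)
cv2.imwrite("pics/t4.png",cv2.resize(t["pixels"][110:235,180:320,::-1],None,fx=5,fy=5,interpolation=cv2.INTER_CUBIC))
cv2.imwrite("pics/s4.png",cv2.resize(s["pixels"][150:265,140:300,::-1],None,fx=5,fy=5,interpolation=cv2.INTER_CUBIC))
def f(m,b):
    k=red(m["pixels"]);a=np.argwhere(k[b[1]:b[3],b[0]:b[2]]).mean(0)[::-1]+b[:2];return a
a=f(t,(195,125,222,155));b=f(s,(165,180,190,212));print(a,b,tri(t,a,s,b))
E
```

```text
[207.60465116 140.11627907] [177.06122449 195.35714286] (array([0.65014596, 0.14337114, 0.17270188]), np.float64(9.413845719656664e-05))
```

View pics/t4.png

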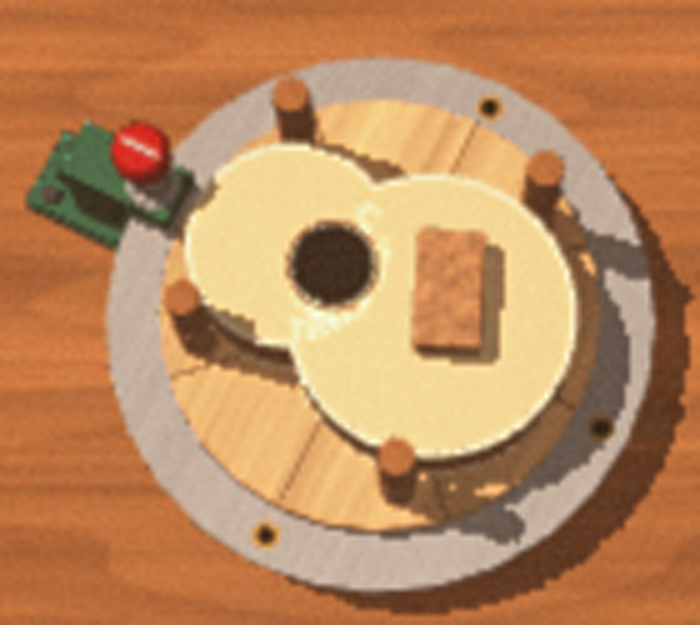

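View pics/s4.png

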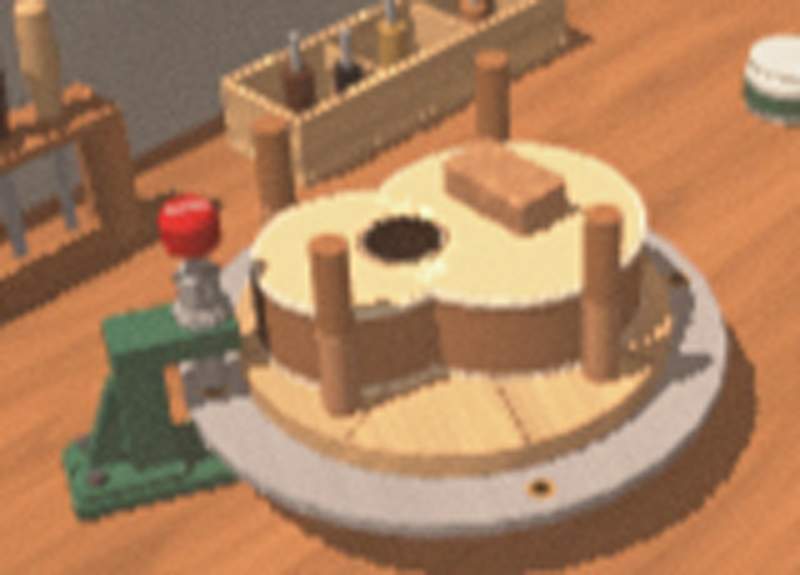

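The index holes at (490,107), (600,428) and (265,535) are on the same pixels as at the start, so the table stands at exactly 90°. The knob is up, at 0.1727 m against 0.1617 m before, measured the same way. Its line is radial, the cork is on the soundboard, and the arm is clear.

```bash
python3 -c "
from cell import sign_off
print(sign_off())"
```

```text
the job is handed in; nothing more can be done
None
```

The turntable is free and turned a quarter turn anticlockwise, with the lock parked. I handed the job in at about 21 s, with the arm clear of everything.

- **Lock:** I pulled the red knob straight up. It met its solid stop after about 17.8 mm, where the force rose to about 17 N with no further movement. I backed off slightly, twisted it 90° almost without torque, and let it down about 5 mm until the notch carried it.
- **Turntable:** I gripped one wooden peg lightly (10 N) and followed its arc. The last image shows the index plate's holes on the same pixels as at the start, which means a 90° turn to within about half a degree.
- **Last checks:** In the final images the knob stays up by itself with its white line pointing outwards. It sits about 11 mm higher by camera and about 12.7 mm by the arm's own reading. Both are within the expected 10 to 18 mm. The cork block still lies on the soundboard, and I saw no contact with the instrument. I did not measure the other tools again; the arm never went near them below about 0.25 m.
- **Failed check:** One mid-job position fix on the knob was unusable because the top-camera colour mask picked up more than the knob. Repeating it at the end with a narrower window gave a consistent result.

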